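Load a bottle guide plate under the spring clip of its seat

TASK

Fit the green bottle guide plate into its seat: lift the seat's spring clip until it stays up by itself, then slide the plate in nose first between the rails, under the raised clip, and feel it gently home against the stop bolt - a light touch, never a shove. Then take the clip by its bar and lower it onto the plate under control, without letting it snap down or pressing it hard. Leave everything else on the deck where it is.

Things in the scene. Friction and masses are not known exactly. Their poses are not given: they have to be found in the camera images.
- seat: Seat screwed to the deck: dark steel base 210 x 120 mm, 12 mm thick (its top is the floor the plate slides on). Origin: centre of its underside; x points the way the plate slides in (from the open mouth to the clip's hinge), y across, z up. Hinge cheeks at x = 70 to 94 mm, |y| = 20 to 29 mm, stand 44 mm above the deck.
- seat_floor (a point): Mouth of the rails: point on the seat's floor at x = -62, y = 0, z = 12 mm of the seat; axes as the seat's. Two aluminium rails, 7 mm high, 10 mm wide: inner faces 63 mm apart from x = -30 to +58 mm of the seat, flared before that, 85 mm apart at x = -62 mm. The floor in front of them (x = -105 to -62 mm) is bare.
- stop: Steel stop block on the seat, 14 mm high. Origin: foot of its front face on the floor (x = 56, y = 0, z = 12 mm of the seat). From this face a stop bolt with orange rubber tip, 8 mm across, sticks out towards the mouth, 4 mm above the floor, by 4 to 18 mm: not measured, to be found by feel. Never push it with over 15 N. The plate is home when its nose touches the tip.
- clip_hinge (a point): Axis of the clip's hinge, at x = 82, y = 0, z = 36 mm of the seat; the axis is along the seat's y. Axes as the seat's.
- clip_grip (a point): Centre of the clip's black grip bar, 40 mm long (along the seat's y, flat ends), 15 mm thick; pinched end to end from above it can turn between the fingers. In the clip's frame (origin on the hinge, axes as the seat's at joint 0, turning with the clip) it is at x = -92, z = +6 mm: 42 mm above the deck at joint 0; fully up 109 mm above the deck, at x = 26 mm of the seat.
- clip (a joint): Spring clip (rad): 0 down on the empty seat (start), grows as lifted, 0.85 fully up. Steel leaf, round rubber foot 62 mm from the hinge. Over-centre spring: below about 0.5 it pulls down (5 N at the bar near the bottom), above it pulls up and the clip stays at 0.85, foot 64 mm above the deck. On the plate: about 0.12, pressing with 6 N; never press it on with over 20 N.
- plate_grip (a point): Centre of the black grip block on the green guide plate: 30 mm long (x), 14 mm thick (y, the way to pinch it), 40 mm high; centre 28 mm above the plate's underside, 20 mm above its top face. x points to the nose, z up. The plate is 130 x 60 mm, 8 mm thick, 0.1 to 0.2 kg, and lies on a black rubber mat 190 x 150 mm, 4 mm thick.
- plate_nose (a point): Middle of the plate's nose, the plain straight end (48 mm wide for the first 6 mm, then 60 mm), half-way through the thickness (4 mm above the underside), 97 mm ahead of the grip block's centre along the plate's x. The other end has a bottle pocket cut into it.
- spare_plate: Bystander: an orange guide plate of the same shape, 130 x 60 mm, 48 mm high at its block; origin under its centre.
- bottle_a: Bystander: white bottle with a blue cap, 54 mm across, 135 mm high; origin under its centre.
- bottle_b: Bystander: another such bottle.
- cap_a: Bystander: blue bottle cap, 28 mm across, 20 mm high; origin under its centre.
- cap_b: Bystander: another such cap.
- star_knob: Bystander: black star knob, 43 mm across, 27 mm high; origin under its centre.
- hex_key: Bystander: L-shaped hexagon key, 115 mm long, 8 mm thick; origin near the middle of the long leg.
- screwdriver: Bystander: screwdriver with a red handle, 190 mm long; origin near its middle.
Things that resemble listed ones, but are neither listed nor needed, are in the scene too. Several things look just like the part that bears plate_grip: the one meant starts farthest to the robot's left.

How it is judged (in metres and radians):
On the way, in this order (a step that is already met when the one before it is completed fails the run):
1. the clip is lifted until it stays up (joint above 0.7 rad) (value of joint clip above 0.7 rad), for 0.2 s.
2. with the clip up, the plate is slid home: its nose within 1.5 mm of the bolt's tip, flat on the floor between the rails (distance between plate_nose and stop_bolt_c0 below 0.0048 m and y of plate_nose in the frame of seat between -0.003 and 0.003 m and z of plate_nose in the frame of seat below 0.0175 m and angle between the x axis of plate_nose and the x axis of seat, either way round below 0.06 rad and value of joint clip above 0.6 rad), for 0.1 s.
At the end, for the whole second after the job is handed in: the plate lies flat between the rails, nose first, its nose within 1.5 mm of the stop bolt's tip and at most 3 mm off the seat's middle line, and at rest; the clip is down on it (joint below 0.2 rad) and presses on it with more than 2 N (distance between plate_nose and stop_bolt_c0 below 0.0048 m and y of plate_nose in the frame of seat between -0.003 and 0.003 m and z of plate_nose in the frame of seat below 0.0175 m and angle between the x axis of plate_nose and the x axis of seat, either way round below 0.06 rad and contact force between clip and plate above 2 N and value of joint clip below 0.2 rad and linear speed of plate below 0.01 m/s); the robot touches nothing.
It fails at once if the plate is pushed against the stop bolt with more than 15 N (contact force between plate and stop above 15 N).
It fails at once if the clip presses on the plate with more than 20 N (contact force between plate and clip above 20 N).
It fails at once if the clip is let go and snaps down (faster than 5 rad/s) (velocity of joint clip below -5 rad/s).
It fails at once if another thing on the deck is shifted by more than 15 mm (distance of any of spare_plate, bottle_a, bottle_b, cap_a, cap_b, star_knob, hex_key, screwdriver from where it was at the start of the episode above 0.015 m).
It also fails if it takes over 72 s, if anything falls off the work surface, if the arm or the gripper's body presses on something with over 40 N, if the wrist force passes 120 N, or if a joint passes its speed limit or range.

ROBOT

A 6-joint arm with a two-finger parallel gripper is mounted at the origin on the work surface. World frame = base frame: x ahead of the robot, y to its left, z up, the work surface at z = 0. Lengths are in mm, angles in rad, forces in N, time in s.
With the tool pointing down it reaches from about 300 to 775 mm from the base axis. Payload 14.6 kg.
Tool frame: the origin (TCP) lies midway between the tips of the shut fingers; the grasp point (between the pads) lies 19 mm behind it (manip.hold_point_z is the distance from the TCP to the grasp point, in mm); z points along the fingers, y is the direction in which the jaws open and shut (so a half turn about z gives the same grasp; the last joint's range is limited). The gripper opens to 94 mm and grips with 3 to 60 N. Pads are 16 mm wide; open, the fingers measure 119 mm over their backs; the gripper's body (75 mm by 177 mm) begins 78 mm behind the grasp point.
Start: joints at [1.214, 0.3, 1.521, -0, 1.321, -0.067], TCP at [157.166, 527.056, 205.446] pointing down, gripper open.
Joint ranges: [-3.03, 3.03], [-0.79, 2.21], [0.23, 2.52], [-1.04, 4.18], [0, 3.07], [-2.55, 2.55]. Speed limits (rad/s): [2.22, 2.22, 2.57, 3.14, 3.14, 3.14].

INTERFACE

Orientations are given as [roll, pitch, yaw] about the fixed x, y, z axes, in that order (R = Rz(yaw) Ry(pitch) Rx(roll)).
In Python, from cell import manip gives the robot as it stands.
- The arm moves only by the shell command python3 -m crank 'ROWS' [OPENING] [FORCE]. ROWS is JSON, a list of rows, each an object with "offset": the shift along the world's x, y, z in m, a list of three; "spin": the turn about the world's z in degrees. In form: [{"offset": [dx, dy, dz], "spin": spin}, ...]. A call has exactly 8 rows; each row is the pose to reach, as a shift and turn from the pose measured when the call began; what a row does not reach only later rows make up. A row lasts 1/12 s, in which the tool goes at most 41.7 mm and 7.16 degrees, less where a joint would pass 70% of its speed; a pose out of reach is approached as far as the arm can. A call with a gripper value outside its range is refused whole. OPENING is the opening, from 0 (shut) to 1 (fully open), set as the call begins (- or left out, the last holds). The fingers move at their own pace and stop on an object; FORCE is the grip in N (left out, the last holds). Time passes only in rows, so rows that repeat a pose let the fingers close, or fill a call up. It gives the time, the measured TCP pose, the force and the opening at its end, in the units of the state.
- manip.read_state(): the state, without advancing time (a new reading comes with each control period).
- manip.camera(name): name is "side" or "top"; returns a dict with "pixels" (384x512x3 uint8, red, green, blue), "fx", "fy", "cx", "cy" (pixels), "k1" (the pictures are not rectified: a ray, as slopes to the right and down, at radius r is drawn at 1 + k1 r^2 times it, then the intrinsics apply), "extrinsics" (4x4, takes a point from world to camera coordinates). Camera axes: x right, y down, z forward; pixel columns grow to the right and rows downward; lengths in mm; the calibration is good to about 2 mm. A picture is of the moment at which its call begins. There is no depth.
- manip.sign_off(): hands the job in, once; it reports no verdict.
Trained networks look in a picture, given as the dict that the camera call returned (one of the last four; its "shot" number tells which), for a name from the list of things; names that differ only in an ending like _2 or _b are one class to them, and where a whole thing is asked for, a point or a joint stands for the part that bears it (a point fixed in the world has none). Each returns a list of dicts, best first, with "conf" (0 to 1); they miss things now and then, are a little off and sometimes report something else, mostly with a low value. They report only what shows in the picture. A call takes as long as a camera call. They do not tell look-alikes from the thing itself.
- manip.search_frame(picture, name): "location" ([x, y, z] in mm, in world coordinates, good to about 4 mm: the middle of the surface that is visible of it).
- manip.masks_of(picture, name): "mask" (384x512 bool, what is visible of it).
The state is a dict: "clock": time; "joints": joint angles; "qd": joint speeds; "effort": joint torques, N m; "eef_pos": TCP position; "eef_rot": TCP orientation; "wrist_force": force on the tool from outside, world axes, zero at the start; "moment": the same for the moment, N m; "finger_gap": finger opening in mm.
Only numpy, scipy, OpenCV 4.12 (cv2) and the standard library are available. Lean on these libraries where they do the work, as an engineer would, in place of code of your own. Each camera call takes 0.05 s, during which the arm holds its last target. There are 200 camera calls.

## Working session

There is one attempt and no reset: what is moved stays moved. The work goes in short steps, Python scripts to look and compute and a shell command to move; the robot and the scene stay as the last step left them, time stands still between calls to the robot, and variables do not carry over. Pictures are saved under pics/ and viewed, about 8 in all and at most 12, crops included, and the job is handed in when it is done.

```bash
ls; mkdir -p pics; cat > h.py <<'E'
import numpy as np, cv2
from cell import manip
def ray(c,u,v):
    K=np.array([[c["fx"],0,c["cx"]],[0,c["fy"],c["cy"]],[0,0,1.]])
    n=cv2.undistortPoints(np.array([[[u,v]]],float),K,np.array([c["k1"],0,0,0,0.]))[0,0]
    E=np.array(c["extrinsics"]);R,t=E[:3,:3],E[:3,3]
    return -R.T@t, R.T@np.array([n[0],n[1],1.])
def onz(c,u,v,z):
    o,d=ray(c,u,v); return o+d*(z-o[2])/d[2]
def tri(c1,p1,c2,p2):
    A=np.zeros((3,3));b=np.zeros(3)
    for c,p in((c1,p1),(c2,p2)):
        o,d=ray(c,*p);d/=np.linalg.norm(d);M=np.eye(3)-np.outer(d,d);A+=M;b+=M@o
    return np.linalg.solve(A,b)
def proj(c,P):
    E=np.array(c["extrinsics"]);q=E[:3,:3]@np.array(P,float)+E[:3,3];x,y=q[:2]/q[2]
    s=1+c["k1"]*(x*x+y*y);return np.array([c["fx"]*x*s+c["cx"],c["fy"]*y*s+c["cy"]])
def save(c,n,crop=None,f=1):
    im=c["pixels"][:,:,::-1]
    if crop: a,b,d,e=crop; im=im[b:e,a:d]
    cv2.imwrite("pics/"+n,cv2.resize(im,None,fx=f,fy=f,interpolation=cv2.INTER_CUBIC))
E
python3 - <<'E'
from h import *
np.set_printoptions(precision=1,suppress=True)
t=manip.camera("top");s=manip.camera("side")
im=np.hstack([t["pixels"],s["pixels"]])
cv2.imwrite("pics/t.png",cv2.resize(t["pixels"][:,:,::-1],None,fx=1.5,fy=1.5));cv2.imwrite("pics/s.png",cv2.resize(s["pixels"][:,:,::-1],None,fx=1.5,fy=1.5))
for c in(t,s):
    E=np.array(c["extrinsics"]);print(-E[:3,:3].T@E[:3,3],E[2,:3],c["fx"],c["k1"])
    for n in["seat","stop","clip","clip_grip","plate_grip","plate_nose","seat_floor","clip_hinge"]:
        print(n,[(round(d["conf"],2),np.array(d["location"]),proj(c,d["location"])) for d in manip.search_frame(c,n)[:4]])
print(manip.read_state())
E
```

```text
pics
[ 363.1 -154.8 1116.4] [ 0.2  0.  -1. ] 368.47124455289173 -0.028127298389338296
seat [(0.74, array([609.4, 162.3,  11.2]), array([157.7, 179.4]))]
stop [(0.61, array([608.3, 159.6,  12.3]), array([158.4, 179.7]))]
clip [(0.86, array([649.8, 163.3,  38.7]), array([155.6, 164.4])), (0.53, array([763. ,  44. ,  87.8]), array([193.3, 123.1]))]
clip_grip [(0.82, array([645.1, 169.2,  38.9]), array([153.6, 165.9]))]
plate_grip [(0.87, array([ 375.9, -360.3,    7.3]), array([329. , 257.7])), (0.83, array([ 756.5, -384.8,    5.6]), array([333.8, 135.3])), (0.67, array([ 571.1, -226.5,    8.8]), array([283.7, 192.7])), (0.61, array([ 274.5, -529.6,    7.2]), array([387.5, 293.2]))]
plate_nose [(0.84, array([ 383. , -360.8,    6. ]), array([329. , 255.3])), (0.83, array([ 757.2, -389.5,    6.9]), array([335.3, 135. ])), (0.7, array([ 566.1, -223.6,   11.1]), array([282.8, 194.1])), (0.6, array([ 776.5, -143.9,    7. ]), array([257.3, 128.7]))]
seat_floor [(0.61, array([607.7, 156.2,  11.1]), array([159.6, 180. ]))]
clip_hinge [(0.61, array([605.1, 157.2,  12.6]), array([159.1, 180.7]))]

[... 757 characters left out ...]
, (0.82, array([ 746.7, -380.6,    5.5]), array([371.9, 227.4])), (0.81, array([ 266.2, -533.4,    6.1]), array([225.2, 330.3]))]
seat_floor [(0.85, array([604.3, 146.2,  13.7]), array([235. , 159.4])), (0.64, array([657.4, -13. ,  24.4]), array([272.4, 172. ]))]
clip_hinge [(0.74, array([606.3, 141.2,  13.1]), array([236.2, 160. ]))]
{'clock': 0.9, 'joints': array([ 1.2,  0.3,  1.5, -0. ,  1.3, -0.1]), 'qd': array([-0.,  0., -0., -0., -0.,  0.]), 'effort': array([ -0. , -53.2, -35.3,   0.1,   0. ,  -0. ]), 'eef_pos': array([157.2, 527.1, 205.4]), 'eef_rot': array([-3.1,  0. ,  2.9]), 'wrist_force': array([-0.3,  0.6, -0.8]), 'moment': array([ 0.,  0., -0.]), 'finger_gap': 93.96995138409315}
```

View pictures.

View pics/t.png

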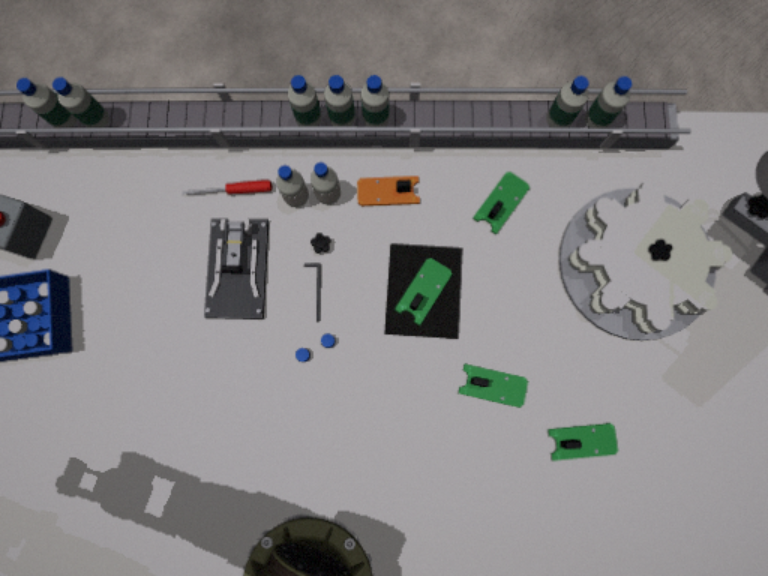

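View pics/s.png

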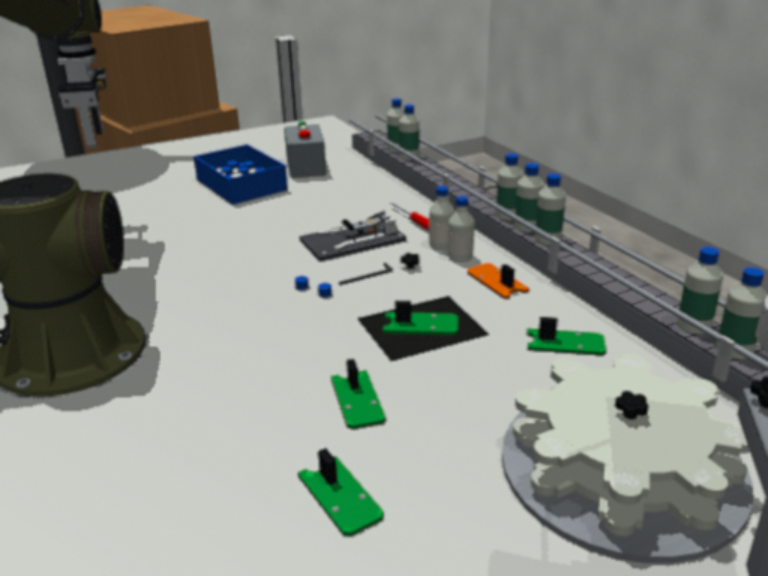

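```bash
cat > m.py <<'E'
from h import *
np.set_printoptions(precision=1,suppress=True)
t=manip.camera("top");s=manip.camera("side")
np.savez("c.npz",t=np.array([t,s],object))
def rect(c,mask,z):
    n,l,st,ce=cv2.connectedComponentsWithStats(mask.astype(np.uint8)); k=1+np.argmax(st[1:,4])
    q=np.argwhere(l==k)[:,::-1]
    w=np.array([onz(c,*p,z)[:2] for p in q.astype(float)],np.float32)
    return w
for c,nm in((t,"top"),(s,"side")):
    print(nm)
    for d in manip.masks_of(c,"seat")[:2]:
        w=rect(c,d["mask"],12);print("seat",d["conf"],cv2.minAreaRect(w),w.mean(0))
    for d in manip.masks_of(c,"plate_grip"):
        u=np.argwhere(d["mask"])[:,::-1].mean(0)
        hsv=cv2.cvtColor(c["pixels"],cv2.COLOR_RGB2HSV)
        if np.linalg.norm(onz(c,*u,12)[:2]-[565,-225])<40:
            g=cv2.inRange(hsv,(45,100,40),(80,255,255))>0
            dm=cv2.dilate(d["mask"].astype(np.uint8),np.ones((5,5)))>0
            w=rect(c,g&dm,12);print("plate",d["conf"],cv2.minAreaRect(w),w.mean(0))
            bl=dm&(c["pixels"].max(2)<60)
            bl=cv2.erode(cv2.morphologyEx(d["mask"].astype(np.uint8),cv2.MORPH_CLOSE,np.ones((7,7))),np.ones((3,3)))>0
            bl&=c["pixels"].max(2)<70
            print("block px",np.argwhere(bl)[:,::-1].mean(0),bl.sum())
    for n in["clip_grip","bottle_a"]:
        for d in manip.masks_of(c,n)[:2]:
            q=np.argwhere(d["mask"])[:,::-1]; print(n,d["conf"],q.mean(0),q.min(0),q.max(0),onz(c,*q.mean(0),60))
save(t,"tc.png",(120,130,320,230),4);save(s,"sc.png",(190,130,320,230),6)
print(manip.read_state()["clock"])
E
python3 m.py
```

```text
top
seat 0.93 ((614.1240234375, 163.15951538085938), (124.5394058227539, 211.77621459960938), 89.09577178955078) [611.9 163. ]
plate 0.72 ((568.6268310546875, -221.87216186523438), (62.72549057006836, 132.4310302734375), 58.2208137512207) [ 571.5 -224. ]
block px [277.3 201. ] 62
bottle_a 0.9 [194.4 123.9] [184 110] [206 137] [771.1  45.9  60. ]
bottle_a 0.55 [216.9 122.1] [208 108] [226 136] [777.  -22.1  60. ]
side
seat 0.87 ((617.165771484375, 172.89808654785156), (239.0475311279297, 174.58949279785156), 0.022445859387516975) [611.7 159.3]
plate 0.76 ((564.3118896484375, -223.27560424804688), (77.63025665283203, 134.60279846191406), 58.34025192260742) [ 567.6 -228.8]
block px [269.6 209.9] 130
clip_grip 0.57 [240.9 148.9] [228 144] [257 154] [614.5 118.9  60. ]
clip_grip 0.36 [234.8 158. ] [199 141] [269 173] [568.5  66.4  60. ]
bottle_a 0.81 [306.5 154.5] [298 131] [315 173] [774.  -21.1  60. ]
bottle_a 0.64 [292.7 145.3] [285 124] [301 166] [773.2  61.2  60. ]
1.4
```

View pics/tc.png

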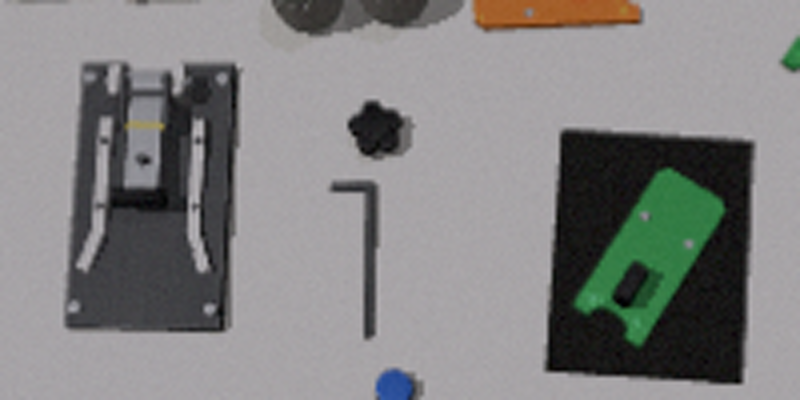

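View pics/sc.png

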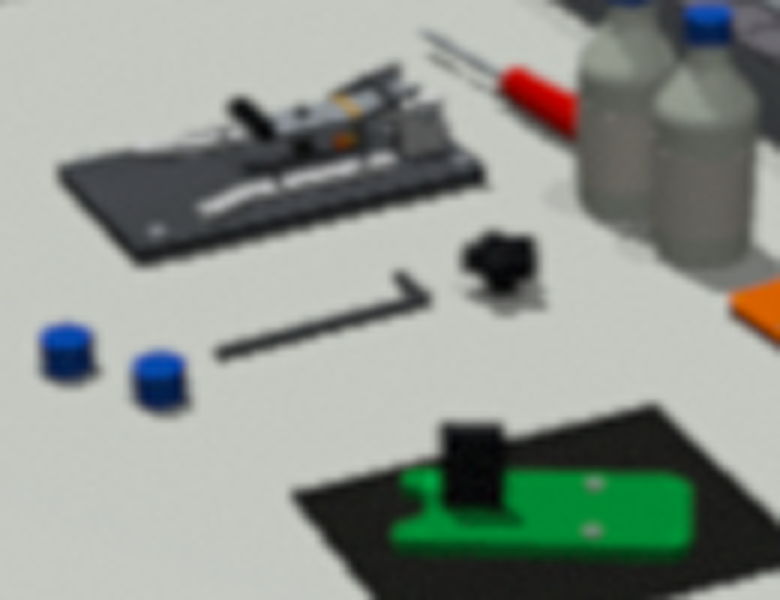

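```bash
python3 - <<'E'
from h import *
np.set_printoptions(precision=1,suppress=True)
t,s=np.load("c.npz",allow_pickle=True)["t"]
T=lambda x,y:(120+(x+.5)/4-.5,130+(y+.5)/4-.5)
S=lambda x,y:(190+(x+.5)/6-.5,130+(y+.5)/6-.5)
sc=[onz(t,*T(*p),12)[:2] for p in((90,75),(222,79),(73,306),(209,309))]
print("screws",*sc,"mean",np.mean(sc,0))
d=sc[0]+sc[1]-sc[2]-sc[3];print("yaw",np.degrees(np.arctan2(d[1],d[0])))
d=sc[0]+sc[2]-sc[1]-sc[3];print("yaw y",np.degrees(np.arctan2(-d[0],d[1])))
co=[onz(t,*T(*p),12)[:2] for p in((83,64),(236,66),(67,327),(228,329))];print("corners",*co,np.mean(co,0))
print("screw side BR",onz(s,*S(156,231),12),onz(s,*S(60,172),12),"cornerBR",onz(s,*S(143,255),12))
print("bar tri",tri(t,T(138,196),s,S(252,117)),"bar top",onz(t,*T(138,196),49))
print("block tri",tri(t,(277.3,201),s,(269.6,209.9)),tri(t,T(629,284),s,S(473,430)))
print("blocktop S",onz(s,*S(473,426),52),"T top",onz(t,*T(628,285),50))
n=[onz(t,*T(*p),12)[:2] for p in((664,168),(724,205),(576,303),(640,347))];print("plate",*n)
for a,b in((0,2),(1,3)):
    d=n[a]-n[b];print(np.degrees(np.arctan2(d[1],d[0])),np.linalg.norm(d))
print("nose mid",(n[0]+n[1])/2)
E
```

```text
screws [708.6 216.8] [705.7 112.4] [525.4 218.4] [524.  113.8] mean [615.9 165.4]
yaw -0.464162492244737
yaw y -1.1786214142730984
corners [717.6 223. ] [716.4 101.9] [509.2 222. ] [508.8  98.6] [613.  161.4]
screw side BR [524.2 121.4  12. ] [506.3 215.6  12. ] cornerBR [507.1  98.7  12. ]
bar tri [603.  164.1  44.3] bar top [603.3 162.3  49. ]
block tri [ 542.6 -206.1   25. ] [ 539.9 -203.9   51.3]
blocktop S [ 541.6 -202.    52. ] T top [ 538.7 -202.9   50. ]
plate [ 636.4 -232.3] [ 607.6 -278.1] [ 530.9 -165.3] [ 497.7 -213.7]
-32.42334097038335 125.04039538059949
-30.369788754528706 127.39001139003042
nose mid [ 622.  -255.2]
```

```bash
python3 -c "
from cell import manip;s=manip.read_state();import math;print(math.degrees(s['eef_rot'][2]),s['eef_rot'])"
python3 -m crank '[{"offset":[0.03,-0.025,0],"spin":2},{"offset":[0.06,-0.05,0],"spin":4},{"offset":[0.09,-0.075,0],"spin":6},{"offset":[0.12,-0.1,0],"spin":8},{"offset":[0.15,-0.125,0],"spin":10},{"offset":[0.18,-0.15,0],"spin":11},{"offset":[0.21,-0.175,0],"spin":12},{"offset":[0.24,-0.2,0],"spin":12}]' 0.66 20
```

```text
163.3967971076356 [ 3.14156539e+00 -1.16658772e-05  2.85181210e+00]
clock: 2.07
eef_pos: [398.4, 325.6, 205.6]
eef_rot: [3.141, 0.0, 3.062]
wrist_force: [0.8, 0.5, 0.1]
finger_gap: 61.8
```

```bash

python3 -m crank '[{"offset":[0.03,-0.025,0],"spin":1},{"offset":[0.06,-0.05,0],"spin":2},{"offset":[0.09,-0.075,0],"spin":3},{"offset":[0.12,-0.1,-0.02],"spin":3.8},{"offset":[0.15,-0.12,-0.04],"spin":3.8},{"offset":[0.18,-0.142,-0.06],"spin":3.8},{"offset":[0.205,-0.162,-0.08],"spin":3.8},{"offset":[0.205,-0.162,-0.095],"spin":3.8}]' 0.66 20
python3 - <<'E'
from h import *
t=manip.camera("top");s=manip.camera("side")
a=t["pixels"][120:230,110:220];b=s["pixels"][90:200,190:300]
cv2.imwrite("pics/ab.png",cv2.resize(np.hstack([a,b])[:,:,::-1],None,fx=3.6,fy=3.6,interpolation=cv2.INTER_CUBIC))
E
```

```text
clock: 2.73
eef_pos: [606.2, 159.5, 108.2]
eef_rot: [-3.141, -0.001, 3.125]
wrist_force: [-0.2, -0.1, 0.1]
finger_gap: 62.0
```

View pics/ab.png

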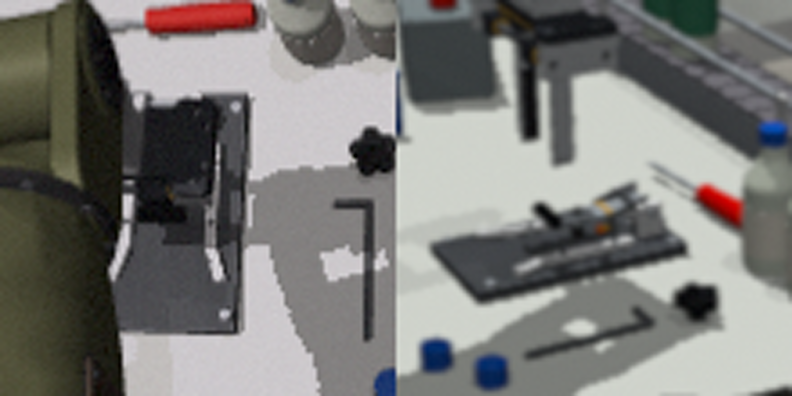

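```bash

python3 -m crank '[{"offset":[-0.003,0.004,-0.02],"spin":0},{"offset":[-0.003,0.004,-0.04],"spin":0},{"offset":[-0.003,0.004,-0.055],"spin":0},{"offset":[-0.003,0.004,-0.07],"spin":0},{"offset":[-0.003,0.004,-0.078],"spin":0},{"offset":[-0.003,0.004,-0.083],"spin":0},{"offset":[-0.003,0.004,-0.083],"spin":0},{"offset":[-0.003,0.004,-0.083],"spin":0}]' 0.66 20
python3 -m crank '[{"offset":[0,0,0],"spin":0},{"offset":[0,0,0],"spin":0},{"offset":[0,0,0],"spin":0},{"offset":[0,0,0],"spin":0},{"offset":[0,0,0],"spin":0},{"offset":[0,0,0],"spin":0},{"offset":[0,0,0],"spin":0},{"offset":[0,0,0],"spin":0}]' 0.3 25
python3 - <<'E'
from h import *
s=manip.camera("side")
save(s,"s2.png",(180,90,310,200),5)
E
```

```text
clock: 3.5
eef_pos: [599.9, 166.7, 25.5]
eef_rot: [-3.141, -0.004, 3.127]
wrist_force: [-0.7, 0.0, 0.6]
finger_gap: 61.9
clock: 4.17
eef_pos: [600.1, 165.6, 26.0]
eef_rot: [-3.14, -0.003, 3.127]
wrist_force: [-1.6, -7.1, 4.8]
finger_gap: 39.8
```

View pics/s2.png

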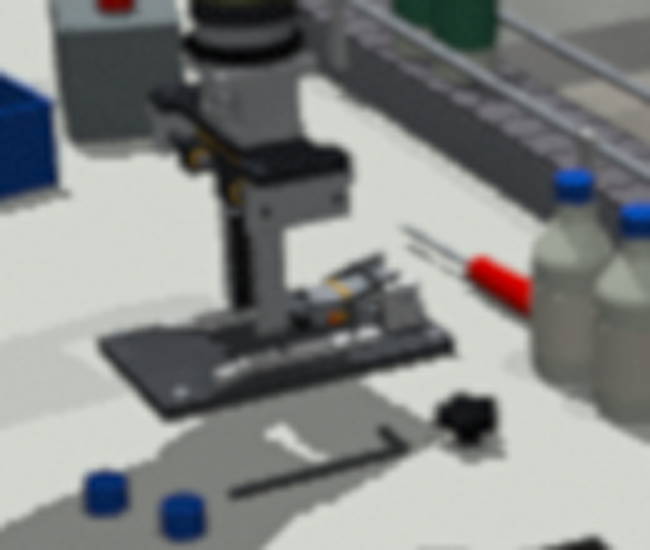

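```bash

python3 -m crank '[{"offset":[0.0005,-0.001,0.0045],"spin":0},{"offset":[0.001,-0.001,0.009],"spin":0},{"offset":[0.002,-0.001,0.0137],"spin":0},{"offset":[0.003,-0.001,0.018],"spin":0},{"offset":[0.0045,-0.001,0.0226],"spin":0},{"offset":[0.006,-0.001,0.027],"spin":0},{"offset":[0.0075,-0.001,0.031],"spin":0},{"offset":[0.0096,-0.001,0.0354],"spin":0}]' 0.3 25

```

```text
clock: 4.88
eef_pos: [609.1, 165.3, 61.0]
eef_rot: [-3.14, -0.005, 3.127]
wrist_force: [0.1, 4.4, -4.7]
finger_gap: 40.0
```

```bash

python3 -m crank '[{"offset":[0.0022,0,0.004],"spin":0},{"offset":[0.0045,0,0.008],"spin":0},{"offset":[0.007,0,0.0118],"spin":0},{"offset":[0.0099,0,0.0155],"spin":0},{"offset":[0.013,0,0.019],"spin":0},{"offset":[0.0159,0,0.0225],"spin":0},{"offset":[0.02,0,0.0267],"spin":0},{"offset":[0.0245,0,0.0305],"spin":0}]' 0.3 25

```

```text
clock: 5.55
eef_pos: [634.2, 165.2, 92.3]
eef_rot: [-3.14, -0.004, 3.127]
wrist_force: [-0.6, -0.4, 0.7]
finger_gap: 39.5
```

```bash

python3 -m crank '[{"offset":[0,0,0],"spin":0},{"offset":[0,0,0],"spin":0},{"offset":[0,0,0],"spin":0},{"offset":[0,0,0],"spin":0},{"offset":[0,0,0.02],"spin":0},{"offset":[0,0,0.05],"spin":0},{"offset":[0,0,0.08],"spin":0},{"offset":[0,0,0.09],"spin":0}]' 0.66 25
python3 - <<'E'
from h import *
t=manip.camera("top");s=manip.camera("side")
a=t["pixels"][120:230,110:220];b=s["pixels"][90:200,190:300]
cv2.imwrite("pics/ab2.png",cv2.resize(np.hstack([a,b])[:,:,::-1],None,fx=3.6,fy=3.6,interpolation=cv2.INTER_CUBIC))
E
```

```text
clock: 6.22
eef_pos: [635.3, 165.5, 187.0]
eef_rot: [-3.142, 0.001, 3.127]
wrist_force: [0.1, 0.5, 0.6]
finger_gap: 62.1
```

View pics/ab2.png

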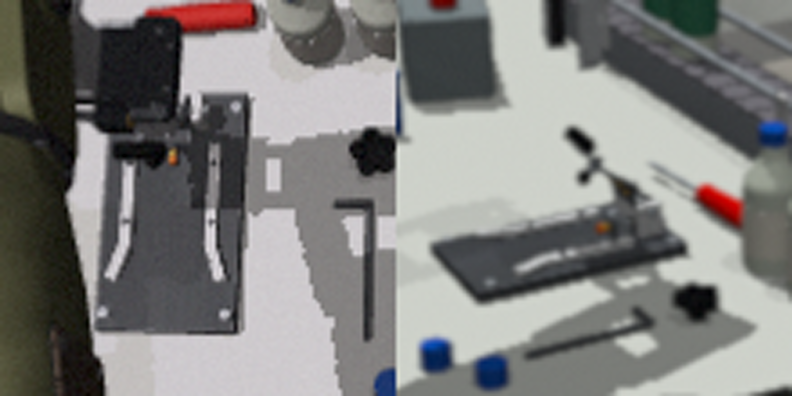

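```bash

python3 -m crank '[{"offset":[-0.01,-0.03,0],"spin":-3},{"offset":[-0.02,-0.065,0],"spin":-7},{"offset":[-0.03,-0.1,0],"spin":-11},{"offset":[-0.04,-0.14,0],"spin":-15},{"offset":[-0.05,-0.18,0],"spin":-19},{"offset":[-0.06,-0.22,0],"spin":-23},{"offset":[-0.07,-0.26,0],"spin":-27},{"offset":[-0.08,-0.3,0],"spin":-30}]' 0.5 25
python3 -m crank '[{"offset":[-0.005,-0.03,-0.02],"spin":-0.7},{"offset":[-0.01,-0.05,-0.04],"spin":-0.7},{"offset":[-0.014,-0.07,-0.06],"spin":-0.7},{"offset":[-0.014,-0.07,-0.08],"spin":-0.7},{"offset":[-0.014,-0.07,-0.1],"spin":-0.7},{"offset":[-0.014,-0.07,-0.11],"spin":-0.7},{"offset":[-0.014,-0.07,-0.11],"spin":-0.7},{"offset":[-0.014,-0.07,-0.11],"spin":-0.7}]' 0.5 25
python3 - <<'E'
from h import *
np.set_printoptions(precision=1,suppress=True)
t=manip.camera("top");s=manip.camera("side")
np.savez("c2.npz",t=np.array([t,s],object))
print(np.degrees(manip.read_state()["eef_rot"]))
a=t["pixels"][140:250,220:330];b=s["pixels"][150:260,225:335]
cv2.imwrite("pics/ab3.png",cv2.resize(np.hstack([a,b])[:,:,::-1],None,fx=3.6,fy=3.6,interpolation=cv2.INTER_CUBIC))
g=cv2.inRange(cv2.cvtColor(t["pixels"],cv2.COLOR_RGB2HSV),(8,140,60),(25,255,255))[130:210,125:185]
for i,q in enumerate([np.argwhere(g)]): print(q+[130,125], [onz(t,x+125.,y+130.,16) for y,x in q])
E
```

```text
clock: 6.98
eef_pos: [553.4, -136.1, 182.3]
eef_rot: [-3.141, -0.003, 2.6]
wrist_force: [1.2, -0.6, -0.7]
finger_gap: 47.1
clock: 7.65
eef_pos: [539.1, -205.8, 71.8]
eef_rot: [-3.14, -0.005, 2.588]
wrist_force: [0.1, 0.0, 0.2]
finger_gap: 47.0
[-180.    -0.1  148.3]
[[162 158]
 [163 157]
 [163 158]
 [164 157]
 [164 158]
 [165 157]
 [165 158]] [array([663.6, 163. ,  16. ]), array([660.4, 165.9,  16. ]), array([660.4, 162.8,  16. ]), array([657.2, 165.7,  16. ]), array([657.2, 162.6,  16. ]), array([654. , 165.6,  16. ]), array([654. , 162.4,  16. ])]
```

View pics/ab3.png

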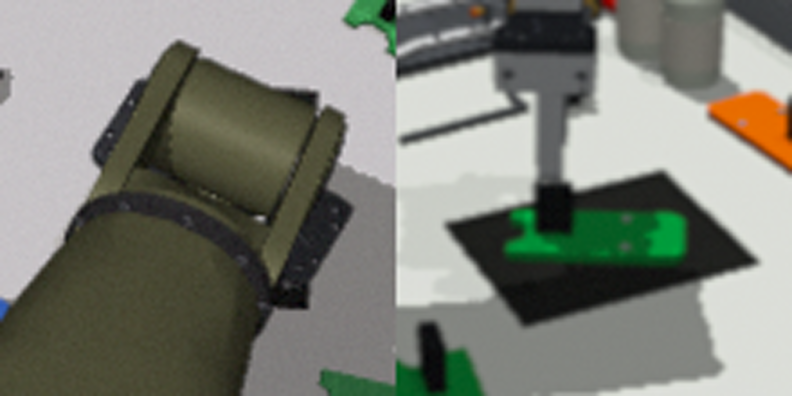

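```bash

python3 -m crank '[{"offset":[0.002,0.002,-0.015],"spin":0},{"offset":[0.002,0.002,-0.03],"spin":0},{"offset":[0.002,0.002,-0.04],"spin":0},{"offset":[0.002,0.002,-0.048],"spin":0},{"offset":[0.002,0.002,-0.053],"spin":0},{"offset":[0.002,0.002,-0.053],"spin":0},{"offset":[0.002,0.002,-0.053],"spin":0},{"offset":[0.002,0.002,-0.053],"spin":0}]' 0.5 25
python3 -m crank '[{"offset":[0,0,0],"spin":0},{"offset":[0,0,0],"spin":0},{"offset":[0,0,0],"spin":0},{"offset":[0,0,0],"spin":0},{"offset":[0,0,0],"spin":0},{"offset":[0,0,0],"spin":0},{"offset":[0,0,0],"spin":0},{"offset":[0,0,0],"spin":0}]' 0 25

```

```text
clock: 8.42
eef_pos: [542.2, -204.3, 20.9]
eef_rot: [-3.141, -0.001, 2.588]
wrist_force: [0.3, -0.2, 0.7]
finger_gap: 46.8
clock: 9.08
eef_pos: [542.2, -204.3, 21.0]
eef_rot: [-3.141, -0.001, 2.588]
wrist_force: [-0.9, 0.2, 0.8]
finger_gap: 14.2
```

```bash

python3 -m crank '[{"offset":[0,0,0.015],"spin":0},{"offset":[0,0,0.035],"spin":0},{"offset":[0,0,0.06],"spin":0},{"offset":[-0.005,0.02,0.08],"spin":3},{"offset":[-0.015,0.05,0.08],"spin":6},{"offset":[-0.025,0.085,0.08],"spin":10},{"offset":[-0.035,0.12,0.08],"spin":14},{"offset":[-0.045,0.155,0.08],"spin":18}]' 0 35
python3 -m crank '[{"offset":[-0.01,0.035,0],"spin":3},{"offset":[-0.02,0.07,0],"spin":6},{"offset":[-0.03,0.105,0],"spin":9},{"offset":[-0.04,0.14,0],"spin":11},{"offset":[-0.05,0.175,0],"spin":12.5},{"offset":[-0.055,0.2,0],"spin":12.9},{"offset":[-0.055,0.212,0],"spin":12.9},{"offset":[-0.055,0.215,0],"spin":12.9}]' 0 35
python3 -c "
from cell import manip;s=manip.read_state();import math;print(math.degrees(s['eef_rot'][2]),s['eef_pos'])"

```

```text
clock: 9.75
eef_pos: [496.3, -47.9, 100.9]
eef_rot: [-3.141, -0.001, 2.905]
wrist_force: [0.2, 1.1, -2.1]
finger_gap: 13.8
clock: 10.42
eef_pos: [441.1, 168.5, 100.8]
eef_rot: [-3.141, -0.001, 3.133]
wrist_force: [-0.0, -0.7, -1.5]
finger_gap: 13.7
179.49118372439045 [441.08911403 168.54481299 100.81510212]
```

```bash

python3 -m crank '[{"offset":[0,-0.001,-0.02],"spin":-0.3},{"offset":[0,-0.001,-0.04],"spin":-0.3},{"offset":[0,-0.001,-0.055],"spin":-0.3},{"offset":[0,-0.001,-0.064],"spin":-0.3},{"offset":[0,-0.001,-0.069],"spin":-0.3},{"offset":[0,-0.001,-0.069],"spin":-0.3},{"offset":[0,-0.001,-0.069],"spin":-0.3},{"offset":[0,-0.001,-0.069],"spin":-0.3}]' 0 35
python3 - <<'E'
from h import *
t=manip.camera("top");s=manip.camera("side")
a=t["pixels"][140:250,110:220];b=s["pixels"][110:220,150:260]
cv2.imwrite("pics/ab4.png",cv2.resize(np.hstack([a,b])[:,:,::-1],None,fx=3.6,fy=3.6,interpolation=cv2.INTER_CUBIC))
E
```

```text
clock: 11.08
eef_pos: [441.7, 167.5, 32.6]
eef_rot: [-3.141, 0.0, 3.127]
wrist_force: [-0.6, 0.7, -1.4]
finger_gap: 13.8
```

View pics/ab4.png

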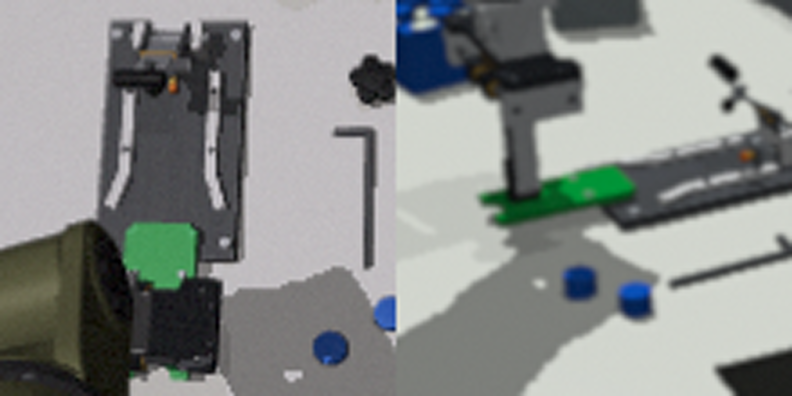

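```bash
python3 - <<'E'
from h import *
np.set_printoptions(precision=1,suppress=True)
t=manip.camera("top");p=t["pixels"].astype(float);hsv=cv2.cvtColor(t["pixels"],cv2.COLOR_RGB2HSV)
g=(cv2.inRange(hsv,(45,90,30),(80,255,255))>0)
for v in range(204,214,2):
    u=np.flatnonzero(g[v,130:180])+130
    a,b=onz(t,u[0]-.5,v,22),onz(t,u[-1]+.5,v,22);print("plate x%.1f y %.1f w %.1f"%(a[0],(a[1]+b[1])/2,a[1]-b[1]))
gr=p.min(2)
for v in range(160,200,3):
    r=gr[v,136:176]; r=np.clip(r-110,0,None)
    L,R=r[:20],r[20:]
    if L.sum()>20 and R.sum()>20:
        l=(L*np.arange(20)).sum()/L.sum()+136;q=(R*np.arange(20)).sum()/R.sum()+156
        a,b=onz(t,l,v,19),onz(t,q,v,19);print("rail x%.1f y %.1f w %.1f"%(a[0],(a[1]+b[1])/2,a[1]-b[1]))
E
```

```text
plate x530.6 y 164.7 w 61.0
plate x524.5 y 164.4 w 60.9
plate x518.4 y 164.0 w 60.9
plate x512.3 y 165.2 w 63.9
plate x506.2 y 164.9 w 63.8
rail x668.9 y 177.4 w 99.8
rail x659.3 y 176.9 w 100.3
rail x649.8 y 171.2 w 91.6
rail x640.2 y 169.9 w 88.5
rail x630.7 y 169.8 w 85.6
rail x621.3 y 169.9 w 83.2
rail x611.8 y 169.9 w 83.9
rail x602.3 y 177.0 w 92.0
rail x593.0 y 168.8 w 82.7
rail x583.6 y 168.2 w 82.4
rail x574.2 y 167.9 w 85.9
rail x564.9 y 167.3 w 89.9
rail x555.6 y 167.1 w 95.2
```

```bash
python3 - <<'E'
from h import *
t=manip.camera("top");gr=t["pixels"].min(2)
for v in (164,170,176,182,188,192,196):print(v,gr[v,134:178])
E
```

```text
164 [185 187 188 187 186 125  76  66  49  44  68  50  53  61  45  53  28  28
  16  10   9  28  57  53  34  34  69  74  45  39  41  43  42  38 116 107
 145  37  39  70  75  71  75  51]
170 [189 188 188 188 167  97  68  71  73  75 175 189 185  85  69  67  67  68
  67  67  64  68  66  73  71  71  72  74  42  41  46  36  38  62 124 126
 117  41  44  43  43  43  72  26]
176 [188 187 185 189 142  85  71  71  73 108 179 189 166  71  60  71  69  66
  67  70  67  71  68  68  71  74  72  75  71  73  75  74  76 157 188 191
 101  42  71  75  78  75  78  44]
182 [190 189 189 187 110  74  77  74  73 145 148 169  93  48  69  70  72  76
  71  72  72  73  75  74  75  74  74  77  76  76  73  69  71 183 121 174
  36  73  76  72  72  76  59  71]
188 [189 189 186 144  84  71  72  69 141 185 188 157  67  70  72  72  75  74
  75  77  80  74  75  72  76  69  76  77  76  78  72  73  83 190 191 190
  32  47  76  77  75  74  21  94]
192 [188 189 188 128  81  76  94 177 189 186  92  41  68  73  75  73  78  74
  73  77  76  75  74  73  72  72  77  74  73  74  73  76  77  81 137 189
 187  56  52  78  77  82  25 122]
196 [185 189 186 111  71 169 189 190 113  55  69  72  74  70  74  76  72  74
  76  77  76  76  78  76  73  76  80  77  74  74  74  72  77  76  78 190
 189 187  94  49  75  82  49 122]
```

```bash
python3 - <<'E'
from h import *
t=manip.camera("top")
for u,v in((155.17,196),(155.76,188),(156.5,176)):print(onz(t,u,v,19))
for v in (204,206,208,210):print(v,t["pixels"][v,140:170,0]);print(t["pixels"][v,140:170,1])
E
```

```text
[555.95816703 164.88610187  19.        ]
[580.78478961 164.46070486  19.        ]
[618.37366334 164.28114569  19.        ]
204 [70 77 74 73 76 68 77 80 70 70 69 69 69 69 70 71 70 63 72 66 67 72 88 73
 50 41 47 75 72 74]
[ 72  77  73  75  92 141 159 162 155 153 153 154 153 153 153 156 154 150
 156 153 152 156 170 153  94  42  49  74  72  75]
206 [22 60 74 78 74 73 69 67 71 69 71 67 67 72 68 68 67 68 67 71 73 69 68 68
 47 36 42 74 70 73]
[ 23  59  75  77  93 149 153 151 154 152 156 153 152 155 153 154 152 153
 152 155 156 153 151 153  98  44  45  74  70  73]
208 [18 16 52 73 74 71 70 67 70 71 69 70 72 69 72 72 69 68 69 68 67 70 71 69
 30 46 72 79 74 74]
[ 16  20  51  74 112 150 156 151 154 155 154 155 156 153 157 156 153 152
 155 153 152 153 153 152  74  48  71  76  76  74]
210 [12  0 24 50 71 72 68 70 72 70 70 73 70 70 73 69 74 74 72 72 73 71 72 71
 30 42 75 73 76 73]
[ 15   0  26  52 127 153 154 154 156 154 154 158 155 156 156 153 157 154
 154 156 156 155 154 154  69  46  72  76  77  73]
```

```bash
python3 - <<'E'
from h import *
t=manip.camera("top")
for u,v in((154.13,206),(154.0,208),(153.8,210)):print(onz(t,u,v,22.6))
E
```

```text
[524.6418338  165.29527686  22.6       ]
[518.54045564 165.34955536  22.6       ]
[512.44825043 165.61699418  22.6       ]
```

```bash

python3 -m crank '[{"offset":[0.008,0,-0.001],"spin":0},{"offset":[0.016,0,-0.002],"spin":0},{"offset":[0.024,0,-0.002],"spin":0},{"offset":[0.032,0,-0.002],"spin":0},{"offset":[0.04,-0.0005,-0.002],"spin":0},{"offset":[0.048,-0.0005,-0.002],"spin":0},{"offset":[0.056,-0.0005,-0.002],"spin":0},{"offset":[0.06,-0.0007,-0.002],"spin":0}]' 0 35
python3 -m crank '[{"offset":[0.004,0,-0.001],"spin":0},{"offset":[0.008,0,-0.0015],"spin":0},{"offset":[0.012,0,-0.0015],"spin":0},{"offset":[0.016,0,-0.002],"spin":0},{"offset":[0.019,0,-0.002],"spin":0},{"offset":[0.022,0,-0.002],"spin":0},{"offset":[0.025,0,-0.002],"spin":0},{"offset":[0.027,0,-0.002],"spin":0}]' 0 35

```

```text
clock: 12.05
eef_pos: [502.3, 166.9, 30.1]
eef_rot: [-3.141, -0.0, 3.127]
wrist_force: [0.1, -0.7, -2.1]
finger_gap: 13.8
clock: 12.72
eef_pos: [529.1, 167.1, 28.9]
eef_rot: [-3.141, -0.001, 3.128]
wrist_force: [-12.9, 0.6, 14.9]
finger_gap: 13.6
```

```bash

python3 -m crank '[{"offset":[0,0,0.0005],"spin":0},{"offset":[0,0,0.0005],"spin":0},{"offset":[0,0,0.0005],"spin":0},{"offset":[0,0,0.0005],"spin":0},{"offset":[0,0,0.0005],"spin":0},{"offset":[0,0,0.0005],"spin":0},{"offset":[0,0,0.0005],"spin":0},{"offset":[0,0,0.0005],"spin":0}]' 0 35

```

```text
clock: 13.38
eef_pos: [529.1, 167.1, 29.4]
eef_rot: [-3.141, -0.002, 3.127]
wrist_force: [0.1, 0.3, -0.7]
finger_gap: 13.9
```

```bash

python3 -m crank '[{"offset":[0.002,0,0],"spin":0},{"offset":[0.004,0,0],"spin":0},{"offset":[0.006,0,0],"spin":0},{"offset":[0.008,0,0],"spin":0},{"offset":[0.01,0,0],"spin":0},{"offset":[0.012,0,0],"spin":0},{"offset":[0.014,0,0],"spin":0},{"offset":[0.015,0,0],"spin":0}]' 0 35
python3 -m crank '[{"offset":[0.0003,0,0],"spin":0},{"offset":[0.0006,0,0],"spin":0},{"offset":[0.001,0,0],"spin":0},{"offset":[0.0013,0,0],"spin":0},{"offset":[0.0016,0,0],"spin":0},{"offset":[0.002,0,0],"spin":0},{"offset":[0.0023,0,0],"spin":0},{"offset":[0.0025,0,0],"spin":0}]' 0 35

```

```text
clock: 14.05
eef_pos: [544.3, 167.1, 29.4]
eef_rot: [-3.141, -0.001, 3.127]
wrist_force: [-0.3, -0.2, -0.9]
finger_gap: 13.6
clock: 14.72
eef_pos: [546.9, 167.1, 29.4]
eef_rot: [-3.141, -0.001, 3.127]
wrist_force: [-0.8, 0.6, -1.9]
finger_gap: 13.8
```

```bash

python3 -m crank '[{"offset":[0.0003,0,0],"spin":0},{"offset":[0.0006,0,0],"spin":0},{"offset":[0.0009,0,0],"spin":0},{"offset":[0.0012,0,0],"spin":0},{"offset":[0.0015,0,0],"spin":0},{"offset":[0.0018,0,0],"spin":0},{"offset":[0.002,0,0],"spin":0},{"offset":[0.002,0,0],"spin":0}]' 0 35

```

```text
clock: 15.38
eef_pos: [548.9, 167.1, 29.4]
eef_rot: [-3.141, -0.001, 3.127]
wrist_force: [0.5, 0.0, -1.6]
finger_gap: 13.9
```

```bash

python3 -m crank '[{"offset":[0.0002,0,0],"spin":0},{"offset":[0.0004,0,0],"spin":0},{"offset":[0.0006,0,0],"spin":0},{"offset":[0.0008,0,0],"spin":0},{"offset":[0.001,0,0],"spin":0},{"offset":[0.0012,0,0],"spin":0},{"offset":[0.0013,0,0],"spin":0},{"offset":[0.0013,0,0],"spin":0}]' 0 35

```

```text
clock: 16.05
eef_pos: [550.2, 167.1, 29.4]
eef_rot: [-3.141, -0.001, 3.127]
wrist_force: [0.2, -0.4, -1.7]
finger_gap: 13.5
```

```bash

python3 -m crank '[{"offset":[0.0002,0,0],"spin":0},{"offset":[0.0004,0,0],"spin":0},{"offset":[0.0006,0,0],"spin":0},{"offset":[0.0008,0,0],"spin":0},{"offset":[0.001,0,0],"spin":0},{"offset":[0.0012,0,0],"spin":0},{"offset":[0.0013,0,0],"spin":0},{"offset":[0.0013,0,0],"spin":0}]' 0 35

```

```text
clock: 16.72
eef_pos: [551.5, 167.1, 29.4]
eef_rot: [-3.141, -0.001, 3.127]
wrist_force: [0.2, -0.2, -1.8]
finger_gap: 14.0
```

```bash

python3 -m crank '[{"offset":[0.0002,0,0],"spin":0},{"offset":[0.0004,0,0],"spin":0},{"offset":[0.0006,0,0],"spin":0},{"offset":[0.0008,0,0],"spin":0},{"offset":[0.001,0,0],"spin":0},{"offset":[0.0012,0,0],"spin":0},{"offset":[0.0013,0,0],"spin":0},{"offset":[0.0013,0,0],"spin":0}]' 0 35

```

```text
clock: 17.38
eef_pos: [552.9, 167.1, 29.4]
eef_rot: [-3.141, -0.001, 3.127]
wrist_force: [0.7, -0.5, -1.0]
finger_gap: 14.0
```

```bash

python3 -m crank '[{"offset":[0.0002,0,0],"spin":0},{"offset":[0.0004,0,0],"spin":0},{"offset":[0.0006,0,0],"spin":0},{"offset":[0.0008,0,0],"spin":0},{"offset":[0.001,0,0],"spin":0},{"offset":[0.0012,0,0],"spin":0},{"offset":[0.0013,0,0],"spin":0},{"offset":[0.0013,0,0],"spin":0}]' 0 35

```

```text
clock: 18.05
eef_pos: [554.2, 167.1, 29.3]
eef_rot: [-3.141, -0.002, 3.127]
wrist_force: [-0.4, -0.8, -1.0]
finger_gap: 13.9
```

```bash

python3 -m crank '[{"offset":[0.0002,0,0],"spin":0},{"offset":[0.0004,0,0],"spin":0},{"offset":[0.0006,0,0],"spin":0},{"offset":[0.0008,0,0],"spin":0},{"offset":[0.001,0,0],"spin":0},{"offset":[0.0012,0,0],"spin":0},{"offset":[0.0013,0,0],"spin":0},{"offset":[0.0013,0,0],"spin":0}]' 0 35

```

```text
clock: 18.72
eef_pos: [555.5, 167.1, 29.3]
eef_rot: [-3.141, -0.001, 3.127]
wrist_force: [-0.4, -1.0, -1.8]
finger_gap: 14.0
```

```bash

python3 -m crank '[{"offset":[0.0002,0,0],"spin":0},{"offset":[0.0004,0,0],"spin":0},{"offset":[0.0006,0,0],"spin":0},{"offset":[0.0008,0,0],"spin":0},{"offset":[0.001,0,0],"spin":0},{"offset":[0.0012,0,0],"spin":0},{"offset":[0.0013,0,0],"spin":0},{"offset":[0.0013,0,0],"spin":0}]' 0 35

```

```text
clock: 19.38
eef_pos: [556.8, 167.1, 29.3]
eef_rot: [-3.141, -0.001, 3.127]
wrist_force: [-1.3, -0.3, -2.2]
finger_gap: 13.9
```

```bash

python3 -m crank '[{"offset":[0.0002,0,0],"spin":0},{"offset":[0.0004,0,0],"spin":0},{"offset":[0.0006,0,0],"spin":0},{"offset":[0.0008,0,0],"spin":0},{"offset":[0.001,0,0],"spin":0},{"offset":[0.0012,0,0],"spin":0},{"offset":[0.0013,0,0],"spin":0},{"offset":[0.0013,0,0],"spin":0}]' 0 35

```

```text
clock: 20.05
eef_pos: [557.6, 167.1, 29.3]
eef_rot: [-3.141, -0.003, 3.127]
wrist_force: [-7.3, -1.4, 0.3]
finger_gap: 13.8
```

```bash

python3 -m crank '[{"offset":[0,0,-0.0003],"spin":0},{"offset":[0,0,-0.0003],"spin":0},{"offset":[0,0,-0.0003],"spin":0},{"offset":[0,0,-0.0003],"spin":0},{"offset":[0,0,-0.0003],"spin":0},{"offset":[0,0,-0.0003],"spin":0},{"offset":[0,0,-0.0003],"spin":0},{"offset":[0,0,-0.0003],"spin":0}]' 0 35

```

```text
clock: 20.72
eef_pos: [557.5, 167.1, 29.0]
eef_rot: [-3.141, -0.003, 3.127]
wrist_force: [-4.9, -0.4, 3.0]
finger_gap: 13.9
```

```bash

python3 -m crank '[{"offset":[0,0,0],"spin":0},{"offset":[0,0,0],"spin":0},{"offset":[0,0,0],"spin":0},{"offset":[0,0,0],"spin":0},{"offset":[0,0,0.01],"spin":0},{"offset":[0,0,0.03],"spin":0},{"offset":[0,0,0.06],"spin":0},{"offset":[0,0,0.09],"spin":0}]' 0.45 25
python3 -m crank '[{"offset":[0,0,0.03],"spin":0},{"offset":[-0.03,0,0.06],"spin":0},{"offset":[-0.07,0,0.09],"spin":0},{"offset":[-0.1,0,0.1],"spin":0},{"offset":[-0.1,0,0.1],"spin":0},{"offset":[-0.1,0,0.1],"spin":0},{"offset":[-0.1,0,0.1],"spin":0},{"offset":[-0.1,0,0.1],"spin":0}]' 0.66 25
python3 - <<'E'
from h import *
t=manip.camera("top");s=manip.camera("side")
np.savez("c3.npz",t=np.array([t,s],object))
a=t["pixels"][120:230,110:220];b=s["pixels"][100:210,190:300]
cv2.imwrite("pics/ab5.png",cv2.resize(np.hstack([a,b])[:,:,::-1],None,fx=3.6,fy=3.6,interpolation=cv2.INTER_CUBIC))
E
```

```text
clock: 21.38
eef_pos: [557.2, 167.0, 120.4]
eef_rot: [-3.141, -0.004, 3.127]
wrist_force: [-0.2, 0.2, 0.8]
finger_gap: 42.0
clock: 22.05
eef_pos: [457.8, 166.9, 219.8]
eef_rot: [-3.141, -0.005, 3.127]
wrist_force: [0.5, -0.5, -1.1]
finger_gap: 62.1
```

View pics/ab5.png

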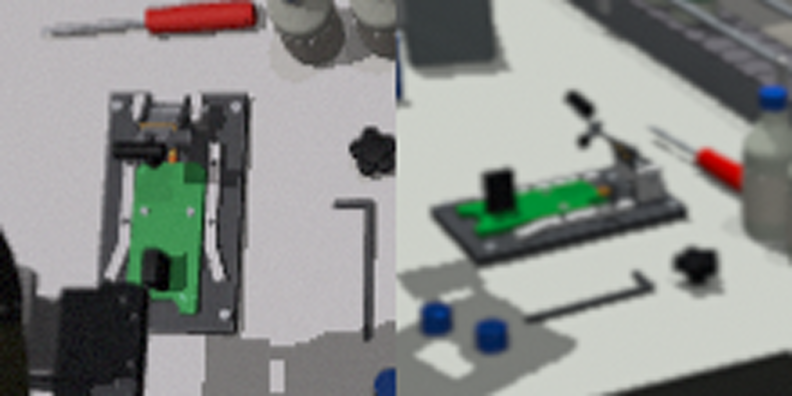

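```bash

python3 -m crank '[{"offset":[0.035,0,0],"spin":0},{"offset":[0.07,0,0],"spin":0},{"offset":[0.105,-0.001,0],"spin":0},{"offset":[0.14,-0.0015,0],"spin":0},{"offset":[0.165,-0.0015,0],"spin":0},{"offset":[0.176,-0.0015,-0.005],"spin":0},{"offset":[0.178,-0.0015,-0.025],"spin":0},{"offset":[0.178,-0.0015,-0.05],"spin":0}]' 0.66 25
python3 -m crank '[{"offset":[0,0,-0.02],"spin":0},{"offset":[0,0,-0.04],"spin":0},{"offset":[0,0,-0.055],"spin":0},{"offset":[0,0,-0.065],"spin":0},{"offset":[0,0,-0.072],"spin":0},{"offset":[0,0,-0.076],"spin":0},{"offset":[0,0,-0.076],"spin":0},{"offset":[0,0,-0.076],"spin":0}]' 0.66 25

```

```text
clock: 22.82
eef_pos: [637.2, 165.1, 168.5]
eef_rot: [-3.141, -0.004, 3.126]
wrist_force: [0.1, 0.6, 0.2]
finger_gap: 62.1
clock: 23.48
eef_pos: [637.6, 165.1, 93.0]
eef_rot: [-3.141, -0.004, 3.126]
wrist_force: [0.2, 0.6, -0.4]
finger_gap: 62.2
```

```bash

python3 -m crank '[{"offset":[-0.002,0,0],"spin":0},{"offset":[-0.002,0,0],"spin":0},{"offset":[-0.002,0,0],"spin":0},{"offset":[-0.002,0,0],"spin":0},{"offset":[-0.002,0,0],"spin":0},{"offset":[-0.002,0,0],"spin":0},{"offset":[-0.002,0,0],"spin":0},{"offset":[-0.002,0,0],"spin":0}]' 0.3 30

```

```text
clock: 24.15
eef_pos: [635.7, 165.2, 93.5]
eef_rot: [-3.141, -0.003, 3.126]
wrist_force: [-2.1, 1.2, 5.7]
finger_gap: 39.9
```

```bash

python3 -m crank '[{"offset":[-0.0035,0,-0.003],"spin":0},{"offset":[-0.007,0,-0.006],"spin":0},{"offset":[-0.0103,0,-0.0092],"spin":0},{"offset":[-0.0134,0,-0.0126],"spin":0},{"offset":[-0.0163,0,-0.0162],"spin":0},{"offset":[-0.019,0,-0.0199],"spin":0},{"offset":[-0.0217,0,-0.0237],"spin":0},{"offset":[-0.024,0,-0.0277],"spin":0}]' 0.3 30

```

```text
clock: 24.82
eef_pos: [611.5, 165.4, 65.7]
eef_rot: [-3.141, -0.003, 3.126]
wrist_force: [-2.6, 1.2, 3.4]
finger_gap: 39.6
```

```bash

python3 -m crank '[{"offset":[-0.0015,0,-0.0027],"spin":0},{"offset":[-0.0029,0,-0.0055],"spin":0},{"offset":[-0.0041,0,-0.0085],"spin":0},{"offset":[-0.0054,0,-0.0115],"spin":0},{"offset":[-0.0065,0,-0.014],"spin":0},{"offset":[-0.0074,0,-0.0168],"spin":0},{"offset":[-0.0082,0,-0.019],"spin":0},{"offset":[-0.0088,0,-0.021],"spin":0}]' 0.3 30

```

```text
clock: 25.48
eef_pos: [602.6, 165.4, 44.3]
eef_rot: [-3.141, -0.003, 3.126]
wrist_force: [-2.2, 3.4, -0.9]
finger_gap: 39.7
```

```bash

python3 -m crank '[{"offset":[-0.0001,0,-0.0005],"spin":0},{"offset":[-0.0002,0,-0.001],"spin":0},{"offset":[-0.0004,0,-0.0015],"spin":0},{"offset":[-0.0005,0,-0.002],"spin":0},{"offset":[-0.0006,0,-0.0025],"spin":0},{"offset":[-0.0007,0,-0.003],"spin":0},{"offset":[-0.0008,0,-0.0035],"spin":0},{"offset":[-0.0009,0,-0.004],"spin":0}]' 0.3 30

```

```text
clock: 26.15
eef_pos: [601.5, 165.4, 40.2]
eef_rot: [-3.141, -0.004, 3.126]
wrist_force: [-3.5, 2.9, -0.8]
finger_gap: 39.6
```

```bash

python3 -m crank '[{"offset":[0,0,-0.0002],"spin":0},{"offset":[0,0,-0.0004],"spin":0},{"offset":[-0.0001,0,-0.0006],"spin":0},{"offset":[-0.0001,0,-0.0008],"spin":0},{"offset":[-0.0002,0,-0.001],"spin":0},{"offset":[-0.0002,0,-0.0012],"spin":0},{"offset":[-0.0003,0,-0.0014],"spin":0},{"offset":[-0.0003,0,-0.0015],"spin":0}]' 0.3 30

```

```text
clock: 26.82
eef_pos: [601.2, 165.4, 38.7]
eef_rot: [-3.141, -0.004, 3.126]
wrist_force: [-2.7, 2.7, -0.7]
finger_gap: 39.4
```

```bash

python3 -m crank '[{"offset":[0,0,-0.0002],"spin":0},{"offset":[0,0,-0.0003],"spin":0},{"offset":[0,0,-0.0004],"spin":0},{"offset":[-0.0001,0,-0.0005],"spin":0},{"offset":[-0.0001,0,-0.0006],"spin":0},{"offset":[-0.0001,0,-0.0007],"spin":0},{"offset":[-0.0001,0,-0.0008],"spin":0},{"offset":[-0.0001,0,-0.0008],"spin":0}]' 0.3 30

```

```text
clock: 27.48
eef_pos: [601.1, 165.4, 37.8]
eef_rot: [-3.141, -0.004, 3.126]
wrist_force: [-4.2, 2.3, -1.6]
finger_gap: 39.8
```

```bash

python3 -m crank '[{"offset":[0,0,-0.0002],"spin":0},{"offset":[0,0,-0.0003],"spin":0},{"offset":[0,0,-0.0004],"spin":0},{"offset":[0,0,-0.0005],"spin":0},{"offset":[0,0,-0.0006],"spin":0},{"offset":[0,0,-0.0006],"spin":0},{"offset":[0,0,-0.0006],"spin":0},{"offset":[0,0,-0.0006],"spin":0}]' 0.3 30

```

```text
clock: 28.15
eef_pos: [601.0, 165.4, 37.2]
eef_rot: [-3.141, -0.004, 3.126]
wrist_force: [-5.4, 1.8, -1.1]
finger_gap: 39.8
```

```bash

python3 -m crank '[{"offset":[-0.0002,0,-0.0002],"spin":0},{"offset":[-0.0004,0,-0.0003],"spin":0},{"offset":[-0.0005,0,-0.0004],"spin":0},{"offset":[-0.0005,0,-0.0005],"spin":0},{"offset":[-0.0005,0,-0.0006],"spin":0},{"offset":[-0.0005,0,-0.0006],"spin":0},{"offset":[-0.0005,0,-0.0006],"spin":0},{"offset":[-0.0005,0,-0.0006],"spin":0}]' 0.3 30

```

```text
clock: 28.82
eef_pos: [600.8, 165.5, 36.7]
eef_rot: [-3.141, -0.003, 3.126]
wrist_force: [2.1, 2.4, -3.2]
finger_gap: 39.7
```

```bash

python3 -m crank '[{"offset":[0,0,-0.0002],"spin":0},{"offset":[0,0,-0.0003],"spin":0},{"offset":[0,0,-0.0004],"spin":0},{"offset":[0,0,-0.0005],"spin":0},{"offset":[0,0,-0.0006],"spin":0},{"offset":[0,0,-0.0006],"spin":0},{"offset":[0,0,-0.0006],"spin":0},{"offset":[0,0,-0.0006],"spin":0}]' 0.3 30

```

```text
clock: 29.48
eef_pos: [600.7, 165.4, 36.1]
eef_rot: [-3.141, -0.003, 3.126]
wrist_force: [-0.5, 2.1, -2.0]
finger_gap: 39.7
```

```bash

python3 -m crank '[{"offset":[0,0,-0.0002],"spin":0},{"offset":[0,0,-0.0003],"spin":0},{"offset":[0,0,-0.0004],"spin":0},{"offset":[0,0,-0.0005],"spin":0},{"offset":[0,0,-0.0006],"spin":0},{"offset":[0,0,-0.0006],"spin":0},{"offset":[0,0,-0.0006],"spin":0},{"offset":[0,0,-0.0006],"spin":0}]' 0.3 30

```

```text
clock: 30.15
eef_pos: [600.6, 165.4, 35.6]
eef_rot: [-3.141, -0.004, 3.126]
wrist_force: [-3.7, 2.6, 3.0]
finger_gap: 39.5
```

```bash

python3 -m crank '[{"offset":[0,0,-0.0002],"spin":0},{"offset":[0,0,-0.0003],"spin":0},{"offset":[0,0,-0.0004],"spin":0},{"offset":[0,0,-0.0005],"spin":0},{"offset":[0,0,-0.0006],"spin":0},{"offset":[0,0,-0.0006],"spin":0},{"offset":[0,0,-0.0006],"spin":0},{"offset":[0,0,-0.0006],"spin":0}]' 0.3 30

```

```text
clock: 30.82
eef_pos: [600.6, 165.5, 35.3]
eef_rot: [-3.141, -0.004, 3.126]
wrist_force: [-5.5, 1.7, 7.3]
finger_gap: 39.6
```

```bash

python3 -m crank '[{"offset":[0,0,0],"spin":0},{"offset":[0,0,0],"spin":0},{"offset":[0,0,0],"spin":0},{"offset":[0,0,0],"spin":0},{"offset":[0,0,0],"spin":0},{"offset":[0,0,0.005],"spin":0},{"offset":[0,0,0.015],"spin":0},{"offset":[0,0,0.03],"spin":0}]' 0.66 25
python3 -m crank '[{"offset":[0,0,0.03],"spin":0},{"offset":[0,0,0.06],"spin":0},{"offset":[-0.02,0.03,0.09],"spin":0},{"offset":[-0.05,0.06,0.11],"spin":0},{"offset":[-0.08,0.09,0.11],"spin":0},{"offset":[-0.11,0.12,0.11],"spin":0},{"offset":[-0.13,0.15,0.11],"spin":0},{"offset":[-0.14,0.17,0.11],"spin":0}]' 0.66 25
python3 - <<'E'
from h import *
t=manip.camera("top");s=manip.camera("side")
a=t["pixels"][120:230,110:220];b=s["pixels"][100:210,190:300]
cv2.imwrite("pics/ab6.png",cv2.resize(np.hstack([a,b])[:,:,::-1],None,fx=3.6,fy=3.6,interpolation=cv2.INTER_CUBIC))
E
```

```text
clock: 31.48
eef_pos: [600.2, 165.3, 65.4]
eef_rot: [-3.141, -0.005, 3.126]
wrist_force: [-0.6, -0.8, 0.1]
finger_gap: 62.2
clock: 32.15
eef_pos: [457.7, 337.5, 177.1]
eef_rot: [3.141, -0.004, 3.128]
wrist_force: [0.6, 0.5, -0.1]
finger_gap: 61.8
```

View pics/ab6.png

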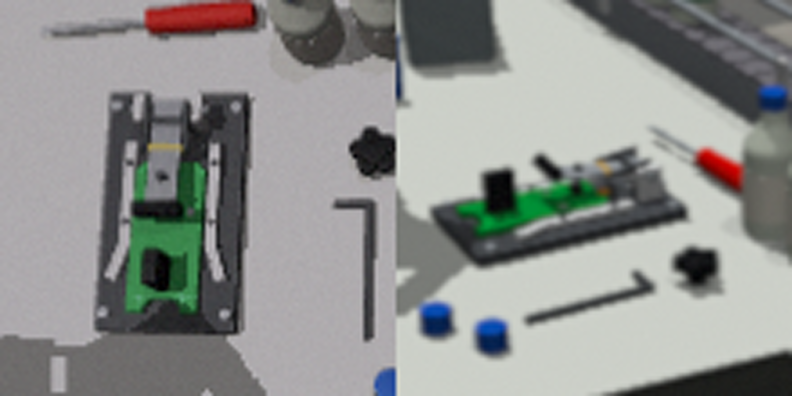

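```bash
python3 - <<'E'
from h import *
c0=np.load("c3.npz",allow_pickle=True)["t"][1];c1=manip.camera("side")
f=lambda c:cv2.cvtColor(c["pixels"],cv2.COLOR_RGB2GRAY)[142:172,202:226].astype(np.float32)
print(cv2.phaseCorrelate(f(c0),f(c1),cv2.createHanningWindow((24,30),cv2.CV_32F)))
manip.sign_off()
E
```

```text
((0.099510448922139, -0.07403539821584992), 0.8075822770595551)
the job is handed in; nothing more can be done
```

The green plate is fitted in its seat with the clip down on it, and I handed the job in at about 32 s of the 72 s allowed. The sign-off gives no verdict.

- **Clip up:** I pinched the bar end to end and raised it along its arc. It stayed up by itself, which the picture confirmed.
- **Plate in:** I slid the plate in nose first and stopped when it touched the bolt. The last step read 7.3 N at the wrist, easing to 4.9 N before I let go, against the 15 N limit. Midway along, the plate pressed on the floor with about 15 N, so I raised it 0.5 mm and that force disappeared.
- **Clip down:** I lowered the bar along the arc in small steps and met the plate near the expected angle. The wrist read 7.3 N upwards at the end. By the lever ratio I estimate 17 N on the plate, under the 20 N limit. I then opened the fingers there and withdrew.

**Last checks:** the final pictures show the clip on the plate, the plate between the rails, and the neighbouring things in view where they were. The gripper is clear. An image comparison from before to after lowering the clip moved the grip block by only about 0.1 pixel, roughly 0.3 mm. I could not measure the clip's final press force or the exact gap between nose and bolt. Those rest on the contact I felt and on that comparison.

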